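# Lock the canister lids along the row

## Robot

A 6-joint arm with a two-finger parallel gripper is mounted at the origin on the work surface. World frame = base frame: x ahead of the robot, y to its left, z up, the work surface at z = 0. Lengths are in mm, angles in rad, forces in N, time in s.
With the tool pointing down it reaches from about 275 to 1000 mm from the base axis. Payload 8.4 kg.
Tool frame: the origin (TCP) lies midway between the tips of the shut fingers; the grasp point (between the pads) lies 19 mm behind it; z points along the fingers, y is the line along which they close (so a half turn about z gives the same grasp; the last joint's range is limited). The gripper opens to 85 mm and grips with 20 to 120 N. Pads are 22 mm wide; open, the fingers measure 114 mm over their backs; the gripper's body (76 mm by 85 mm) begins 54 mm behind the grasp point. The pads swing forward as they close: fully open they stand 13 mm farther back than shut.
Start: joints at [-1.169, 0.353, 1.633, -0, 1.155, -0.002], TCP at [245.571, -574.737, 231.281] pointing down, gripper open.
Joint ranges: [-2.63, 2.63], [-0.92, 2.1], [0.06, 2.66], [-1.3, 4.44], [0, 2.69], [-3.02, 3.02]. Speed limits (rad/s): [2.22, 2.22, 2.79, 3.14, 3.14, 3.14].

## Interface

Orientations are given as [roll, pitch, yaw] about the fixed x, y, z axes, in that order (R = Rz(yaw) Ry(pitch) Rx(roll)).
In Python, from rig import r, cams gives the robot as it stands. The module is installed in compiled form; this text tells all that it offers.
- The arm moves only by the tool send_rows, never from a script. Its argument "targets" is one flat list of numbers, 7 for each row, row after row: the shift along the tool's x, y, z in m, then the turn, a rotation vector about the tool's x, y, z in rad, then the opening, from -1 (shut) to 1 (fully open). In form: [tx, ty, tz, wx, wy, wz, fingers, tx, ty, tz, wx, wy, wz, fingers, ...]. A call has 1 to 12 rows; each row is the pose to reach, as a shift and turn from the pose commanded when the call began, along the tool's axes at that moment; what a row does not reach only later rows make up. A row lasts 1/12 s, in which the tool goes at most 41.7 mm and 7.16 degrees, less where a joint would pass 70% of its speed; a pose out of reach is approached as far as the arm can. A call with a gripper value outside its range is refused whole. The fingers move at their own pace and stop on an object; "grip_force" is the grip in N (left out, the last holds). Time passes only in rows, so rows that repeat a pose let the fingers close. It gives the time, the measured TCP pose, the force, the opening and the grip force at its end, in the units of the state.
- r.sense(): the state, without advancing time (a new reading comes with each control period).
- cams.grab_frame(name): name is "scene" or "top"; returns a dict with "color" (384x512x3 uint8, blue, green, red), "fx", "fy", "cx", "cy" (pixels), "xyz" and "attitude" of the camera in the world. Camera axes: x right, y down, z forward; pixel columns grow to the right and rows downward; lengths in mm; the calibration is good to about 2 mm. A picture is of the moment at which its call begins. There is no depth.
- r.sign_off(): hands the job in; it is judged then, once.
The state is a dict: "clock": time; "qpos": joint angles; "qvel": joint speeds; "joint_efforts": joint torques, N m; "eef_pos": TCP position; "tcp_rot": TCP orientation; "contact_force": force on the tool from outside, world axes, zero at the start; "wrist_torque": the same for the moment, N m; "opening": opening from 0.0 (shut) to 1.0 (fully open); "grasp_force": force on a finger pad.
Only numpy, scipy, OpenCV 4.12 (cv2) and the standard library are available. Lean on these libraries where they do the work, as an engineer would, in place of code of your own. Each camera call takes 0.05 s, during which the arm holds its last target. There are 200 camera calls.

## Task

Four identical clear canisters stand in a row on the shelf board, with the molcajete beyond one end of the row and the egg timer beyond the other; on three of them the steel locking lever on the lid stands up. With the fingertips, press those three levers lightly all the way down, one after another, beginning with the open canister nearest the molcajete and working along the row towards the egg timer. Do not touch the canister whose lever is already down, and do not pick up or shift anything; finish clear of everything.

Things in the scene. Friction and masses are not known exactly. Their poses are not given: they have to be found in the camera images.
- board: Fixed white laminate shelf board lying on the table, 180 x 960 x 12 mm high; origin at the centre of its underside, y along its length (the row of canisters runs along y), x away from the robot. The canisters, the molcajete and the egg timer stand on it.
- canister_a: Loose closed clear plastic canister of cinnamon sticks, about 0.4 kg, 96 x 96 mm, with a white 104 x 104 mm lid whose flat top is 142 mm above the underside (a rubber seal lets it give 0.4 mm per N, at most 6 mm). Origin at the centre of the underside, z up, x away from the robot within 20 degrees. All four are alike; places in the row vary. On the lid: steel locking lever_a.
- lever_a (a joint): Lever of canister_a, 65 x 32 x 6 mm; hinge axis along canister y, at canister x = +36 mm, 146.5 mm above the underside; it extends from there towards canister -x. Value in rad: 0 = free end raised by 40 degrees (42 mm), 0.7 = flat on the lid (locked, hard stop). Open ones start at 0 to 0.15. A push down of 2 to 4 N over its outer half, e.g. above the lid centre, folds it; it stays where left.
- pad_a (a point): Point on the upper face of canister_a's lever, on its centre line, 42 mm from the hinge; z is normal to that face, x points along the lever towards the hinge. With the lever flat this face is 149.5 mm above the canister's underside.
- canister_b: Loose closed clear plastic canister of cinnamon sticks, about 0.4 kg, 96 x 96 mm, with a white 104 x 104 mm lid whose flat top is 142 mm above the underside (a rubber seal lets it give 0.4 mm per N, at most 6 mm). Origin at the centre of the underside, z up, x away from the robot within 20 degrees. All four are alike; places in the row vary. On the lid: steel locking lever_b.
- lever_b (a joint): Lever of canister_b, 65 x 32 x 6 mm; hinge axis along canister y, at canister x = +36 mm, 146.5 mm above the underside; it extends from there towards canister -x. Value in rad: 0 = free end raised by 40 degrees (42 mm), 0.7 = flat on the lid (locked, hard stop). Open ones start at 0 to 0.15. A push down of 2 to 4 N over its outer half, e.g. above the lid centre, folds it; it stays where left.
- pad_b (a point): Point on the upper face of canister_b's lever, on its centre line, 42 mm from the hinge; z is normal to that face, x points along the lever towards the hinge. With the lever flat this face is 149.5 mm above the canister's underside.
- canister_c: Loose closed clear plastic canister of cinnamon sticks, about 0.4 kg, 96 x 96 mm, with a white 104 x 104 mm lid whose flat top is 142 mm above the underside (a rubber seal lets it give 0.4 mm per N, at most 6 mm). Origin at the centre of the underside, z up, x away from the robot within 20 degrees. All four are alike; places in the row vary. On the lid: steel locking lever_c.
- lever_c (a joint): Lever of canister_c, 65 x 32 x 6 mm; hinge axis along canister y, at canister x = +36 mm, 146.5 mm above the underside; it extends from there towards canister -x. Value in rad: 0 = free end raised by 40 degrees (42 mm), 0.7 = flat on the lid (locked, hard stop). Open ones start at 0 to 0.15. A push down of 2 to 4 N over its outer half, e.g. above the lid centre, folds it; it stays where left.
- pad_c (a point): Point on the upper face of canister_c's lever, on its centre line, 42 mm from the hinge; z is normal to that face, x points along the lever towards the hinge. With the lever flat this face is 149.5 mm above the canister's underside.
- canister_d: Loose closed clear plastic canister of cinnamon sticks, about 0.4 kg, 96 x 96 mm, with a white 104 x 104 mm lid whose flat top is 142 mm above the underside (a rubber seal lets it give 0.4 mm per N, at most 6 mm). Origin at the centre of the underside, z up, x away from the robot within 20 degrees. All four are alike; places in the row vary. On the lid: steel locking lever_d.
- lever_d (a joint): Lever of canister_d, 65 x 32 x 6 mm; hinge axis along canister y, at canister x = +36 mm, 146.5 mm above the underside; it extends from there towards canister -x. Value in rad: 0 = free end raised by 40 degrees (42 mm), 0.7 = flat on the lid (locked, hard stop). Open ones start at 0 to 0.15. A push down of 2 to 4 N over its outer half, e.g. above the lid centre, folds it; it stays where left.
- pad_d (a point): Point on the upper face of canister_d's lever, on its centre line, 42 mm from the hinge; z is normal to that face, x points along the lever towards the hinge. With the lever flat this face is 149.5 mm above the canister's underside.
- molcajete: Loose cast aluminium molcajete (three-legged mortar bowl with its pestle in it), 140 mm across, about 125 mm high, 1.3 kg, beyond one end of the row (either end). Origin at the centre of its underside.
- timer: Loose round stainless steel egg timer with a dial on top, 68 mm across, 58 mm high, beyond the other end of the row. Origin at the centre of its underside.
- spoon: Loose beech wood spoon, about 255 mm long, lying on the table behind the board, roughly parallel to it.
- mug: Loose blue ceramic mug, 80 mm across, 90 mm high, on the table on the robot's side of the board.
- jar: Loose amber glass jar, 60 mm across, 85 mm high, behind the board.
- tin: Loose tin, 72 mm across, 75 mm high, behind the board.

How it is judged:
By the outcome, as a careful person would: the job done as asked, in the order asked, and still so for the second after the job is handed in, with the robot touching nothing.
It also fails if it takes over 64 s, if anything falls off the work surface, if the arm or the gripper's body presses on something with over 40 N, if the wrist force passes 120 N, or if a joint passes its speed limit or range.

## Working session

There is one attempt and no reset: what is moved stays moved. The work goes in short steps, Python scripts to look and compute and a tool call to move; the robot and the scene stay as the last step left them, time stands still between calls to the robot, and variables do not carry over. Pictures are saved under pics/ and viewed, at most 10 in all, crops included, and the job is handed in when it is done.

Besides the shell and the picture viewer there is one more tool, called after "Call:" as name(argument=value, ...), one argument or row to a line, values as JSON. send_rows: Moves the arm, as the interface text tells. Its arguments: {"type":"object","properties":{"targets":{"type":"array"},"grip_force":{"type":"number"}},"required":["targets"]}

```bash
mkdir -p pics; python3 - <<'E'
from rig import r,cams
import cv2,pickle
fs={}
for n in("scene","top"):
    f=cams.grab_frame(n);fs[n]=f
    print(n,f["fx"],f["fy"],f["cx"],f["cy"],f["xyz"],f["attitude"])
    cv2.imwrite(f"pics/{n}0.png",cv2.resize(f["color"],(800,600),interpolation=cv2.INTER_CUBIC))
pickle.dump(fs,open("f.pkl","wb"))
s=r.sense();print(s)
E
```

```text
scene 390.55502790596097 390.55502790596097 252.8269658558856 193.1862168882218 [1136.43460256 -291.77394844 1071.56753346] [-2.50571058 -0.00624891  1.10590109]
top 395.25391953161613 395.25391953161613 255.56037510742945 190.22176676583058 [ 441.88324103   28.03522474 1153.29672348] [-3.0432127  -0.03172087 -1.57912582]
{'clock': 0.1, 'qpos': array([-1.16940054e+00,  3.53588628e-01,  1.63408206e+00,  2.65754305e-05,
        1.15521009e+00, -2.35935425e-03]), 'qvel': array([ 0.00014541, -0.00108393, -0.00021003, -0.00207971, -0.00017757,
        0.00023625]), 'joint_efforts': array([-3.46867355e-04, -6.06359768e+01, -3.42820680e+01, -6.10869188e-05,
        3.98805845e-03,  6.58334699e-06]), 'eef_pos': array([ 245.40367612, -574.32241369,  230.6211369 ]), 'tcp_rot': array([-3.14030459e+00, -2.73385639e-05,  4.03744375e-01]), 'contact_force': array([-0.26797521, -0.12084906, -0.73123871]), 'wrist_torque': array([0.00275938, 0.02161034, 0.02032431]), 'grasp_force': 0.0, 'opening': 0.9984732060290638}
```

View pics/scene0.png

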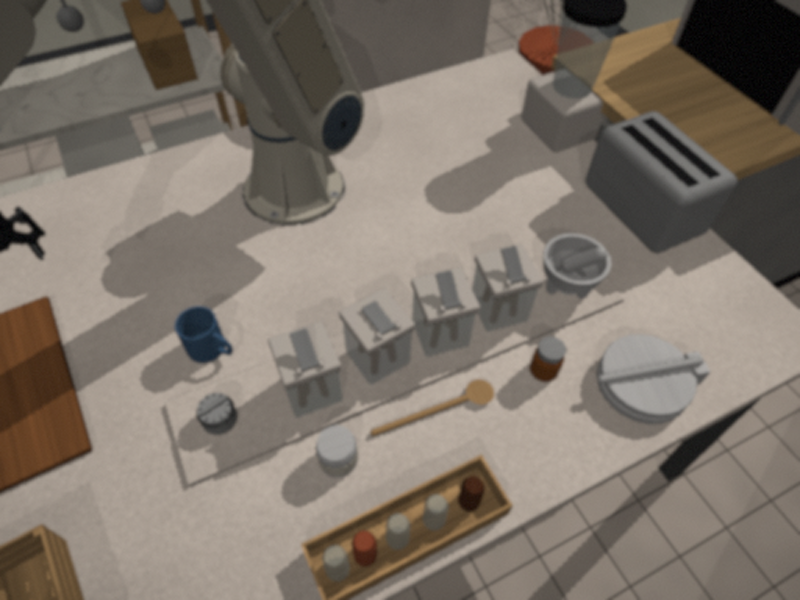

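View pics/top0.png

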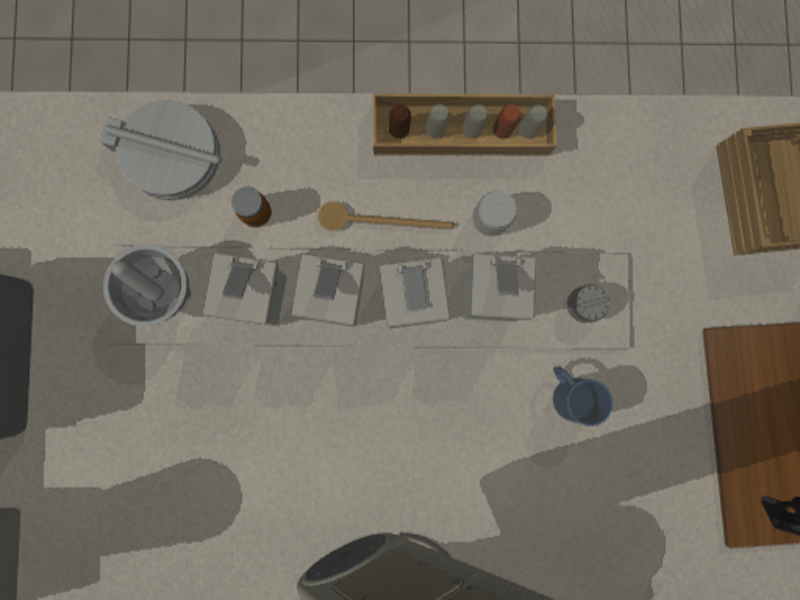

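Both views show the molcajete at the +y end (top view about 145,285), the timer at the −y end (590,302) and four canisters between them. The third canister from the molcajete looks closed. I'll enlarge the row to check.

```bash
python3 - <<'E'
import cv2,pickle,numpy as np
fs=pickle.load(open("f.pkl","rb"))
t=fs["top"]["color"];
a=cv2.resize(t[152:216,125:240],None,fx=6.9,fy=6.9,interpolation=cv2.INTER_CUBIC)[:,:793]
b=cv2.resize(t[152:216,235:350],None,fx=6.9,fy=6.9,interpolation=cv2.INTER_CUBIC)[:,:793]
a=cv2.convertScaleAbs(a,alpha=1.5);b=cv2.convertScaleAbs(b,alpha=1.5)
o=cv2.resize(np.vstack([a,b]),None,fx=.68,fy=.68); print(a.shape,o.shape)
cv2.imwrite("pics/topc.png",o)
s=fs["scene"]["color"][150:270,165:355]
cv2.imwrite("pics/scc.png",cv2.convertScaleAbs(cv2.resize(s,None,fx=4.2,fy=4.2,interpolation=cv2.INTER_CUBIC),alpha=1.4))
E
```

```text
(442, 793, 3) (601, 539, 3)
```

View pics/topc.png

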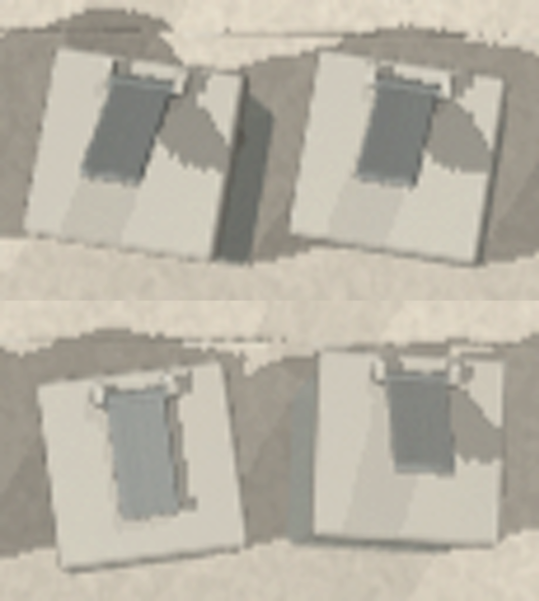

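View pics/scc.png

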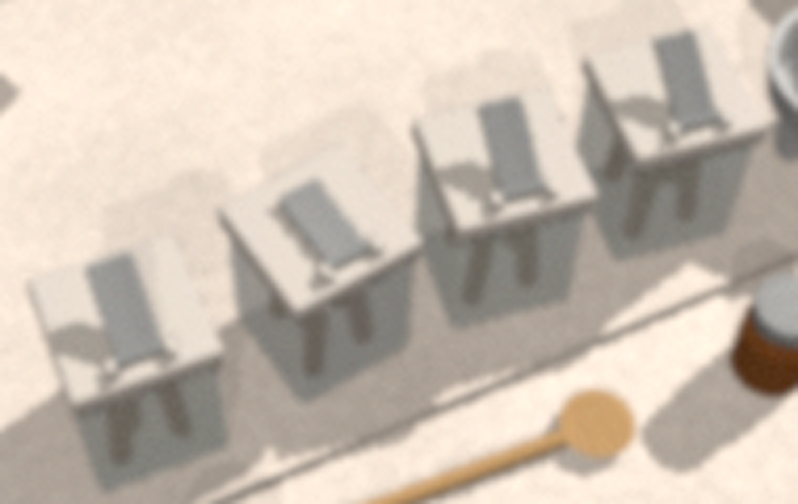

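Lid corners (z = 154 mm) read from the crop confirm it: canisters 1, 2 and 4 counting from the molcajete are open, and 3 is closed.

```bash
cat > h.py <<'E'
import numpy as np, pickle
from scipy.spatial.transform import Rotation as R
def ray(f,u,v,z):
    M=R.from_euler("xyz",f["attitude"]).as_matrix()
    d=M@[(u-f["cx"])/f["fx"],(v-f["cy"])/f["fy"],1]
    c=np.array(f["xyz"]); return c+d*(z-c[2])/d[2]
def proj(f,p):
    M=R.from_euler("xyz",f["attitude"]).as_matrix()
    q=M.T@(np.array(p)-f["xyz"]); return q[:2]/q[2]*f["fx"]+[f["cx"],f["cy"]]
def rel(cmd,tgt): # (xyz,yaw) poses, pointing down
    Rc=R.from_euler("xyz",[np.pi,0,cmd[3]])
    t=Rc.inv().apply(np.array(tgt[:3])-cmd[:3])/1000
    return np.round(t,4), round(cmd[3]-tgt[3],4)
E
python3 - <<'E'
from h import *
fs=pickle.load(open("f.pkl","rb"));f=fs["top"];k=4.692
C=[[(57,48),(243,73),(212,260),(25,233)],[(320,53),(503,77),(476,262),(292,234)],[(40,385),(220,362),(245,546),(64,568)],[(320,351),(503,362),(497,544),(314,537)]]
cmd=np.array([245.571,-574.737,231.281,.404])
for i,c in enumerate(C):
    o=(125,152) if i<2 else (235,152-300.5/k)
    P=np.array([ray(f,o[0]+u/k-.5,o[1]+v/k-.5,154) for u,v in c])[:,:2]
    ctr=P.mean(0); e=P[0]+P[1]-P[2]-P[3]; g=P[0]+P[3]-P[1]-P[2]
    y1=np.arctan2(e[1],e[0]);y2=np.arctan2(-g[0],g[1]);yaw=(y1+y2)/2
    pad=ctr-6*np.array([np.cos(yaw),np.sin(yaw)])
    print(i+1,ctr,np.linalg.norm(e)/2,np.linalg.norm(g)/2,y1,y2,"pad",pad,"scene lid ctr px in crop",(proj(fs["scene"],[*ctr,154])-[165,150]+.5)*4.2)
    print([ (np.round((proj(fs["scene"],[*p,154])-[165,150]+.5)*4.2)).tolist() for p in P])
    print(rel(cmd,[*pad,240,yaw]))
E
```

```text
1 [557.13228827 254.07436751] 101.7832561305077 100.87407360855639 -0.14907234096618122 -0.14468677122122747 pad [551.19689281 254.95247954] scene lid ctr px in crop [677.04735114  90.29244888]
[[771.0, 125.0], [642.0, 161.0], [586.0, 56.0], [710.0, 25.0]]
(array([ 0.6072, -0.6428, -0.0087]), np.float64(0.5509))
2 [554.82718042 112.74377006] 100.50081519745092 99.96823450093405 -0.14486126767758936 -0.14655928213973402 pad [548.89076226 113.61494135] scene lid ctr px in crop [506.0113865 156.6670125]
[[599.0, 193.0], [464.0, 231.0], [415.0, 120.0], [546.0, 88.0]]
(array([ 0.5495, -0.5137, -0.0087]), np.float64(0.5497))
3 [549.65146382 -28.2292601 ] 100.95537716870415 98.90415116408758 0.12158162416789828 0.11961518043269684 pad [543.69504289 -28.95109781] scene lid ctr px in crop [322.29273107 224.1581632 ]
[[424.0, 242.0], [300.0, 311.0], [222.0, 206.0], [343.0, 144.0]]
(array([ 0.4887, -0.3847, -0.0087]), np.float64(0.2834))
4 [ 558.13003297 -173.78248086] 101.20327877137447 100.45872330746204 -0.057322778322708004 -0.05393925378616831 pad [ 552.139315   -173.44886691] scene lid ctr px in crop [127.73697528 314.44739391]
[[227.0, 350.0], [77.0, 404.0], [32.0, 281.0], [174.0, 231.0]]
(array([ 0.4396, -0.2485, -0.0087]), np.float64(0.4596))
```

Call:
send_rows(
  targets=[0,0,-0.019,0,0,0,-1,0.3,-0.32,-0.019,0,0,0.27,-1,0.3,-0.32,-0.019,0,0,0.27,-1,0.3,-0.32,-0.019,0,0,0.27,-1,0.3,-0.32,-0.019,0,0,0.27,-1,0.3,-0.32,-0.019,0,0,0.27,-1,0.3,-0.32,-0.019,0,0,0.27,-1,0.3,-0.32,-0.019,0,0,0.27,-1,0.3,-0.32,-0.019,0,0,0.27,-1,0.3,-0.32,-0.019,0,0,0.27,-1,0.3,-0.32,-0.019,0,0,0.27,-1,0.3,-0.32,-0.019,0,0,0.27,-1],
)

```text
clock: 1.1
eef_pos: [396.0, -159.2, 250.2]
tcp_rot: [-3.14, -0.0, 0.135]
contact_force: [0.3, -0.9, -0.3]
opening: -0.002
grasp_force: 0.0
```

```bash
python3 - <<'E'
from h import *
from rig import r
s=r.sense();p=s["eef_pos"];y=s["tcp_rot"][2];print(p,s["tcp_rot"],s["contact_force"],s["opening"],s["qvel"])
print(rel([*p,y],[551.2,255,250,-.147]))
E
```

```text
[ 396.02788259 -159.16862016  250.20205826] [-3.14049696e+00 -2.57452734e-04  1.34813876e-01] [ 0.338377   -0.89467539 -0.2881332 ] -0.0021315694139772993 [ 0.57691442 -0.01706769  0.0173746  -0.02507059 -0.003822    0.54418088]
(array([ 2.094e-01, -3.896e-01,  2.000e-04]), np.float64(0.2818))
```

Call:
send_rows(
  targets=[0.21,-0.391,0,0,0,0.282,-1,0.21,-0.391,0,0,0,0.282,-1,0.21,-0.391,0,0,0,0.282,-1,0.21,-0.391,0,0,0,0.282,-1,0.21,-0.391,0,0,0,0.282,-1,0.21,-0.391,0,0,0,0.282,-1,0.21,-0.391,0,0,0,0.282,-1,0.21,-0.391,0,0,0,0.282,-1,0.21,-0.391,0,0,0,0.282,-1,0.21,-0.391,0,0,0,0.282,-1,0.21,-0.391,0,0,0,0.282,-1,0.21,-0.391,0,0,0,0.282,-1],
)

```text
clock: 2.1
eef_pos: [553.5, 259.2, 249.8]
tcp_rot: [-3.139, -0.001, -0.145]
contact_force: [-0.9, 0.3, -0.4]
opening: 0.001
grasp_force: 0.0
```

Call:
send_rows(
  targets=[0,0,0,0,0,0,-1,0,0,0,0,0,0,-1,0,0,0,0,0,0,-1],
)

```text
clock: 2.35
eef_pos: [551.1, 251.9, 250.0]
tcp_rot: [3.141, 0.001, -0.149]
contact_force: [0.7, -0.1, -0.2]
opening: 0.001
grasp_force: 0.0
```

```bash
python3 - <<'E'
from h import *
from rig import r
s=r.sense();p=s["eef_pos"];y=s["tcp_rot"][2];print(p,s["tcp_rot"],s["contact_force"],s["qvel"])
print(rel([*p,y],[551.2,255,215,-.147]))
E
```

```text
[551.11878329 251.8560322  249.96810992] [ 3.14076431e+00  8.17057251e-04 -1.48808932e-01] [ 0.66737733 -0.11112681 -0.16513944] [-0.00997217 -0.01019109 -0.00020261 -0.00011483 -0.00229057  0.00161059]
(array([-0.0004, -0.0031,  0.035 ]), np.float64(-0.0018))
```

Call:
send_rows(
  targets=[0,-0.003,0.02,0,0,0,-1,0,-0.003,0.035,0,0,0,-1,0,-0.003,0.039,0,0,0,-1,0,-0.003,0.043,0,0,0,-1,0,-0.003,0.047,0,0,0,-1,0,-0.003,0.051,0,0,0,-1,0,-0.003,0.055,0,0,0,-1,0,-0.003,0.059,0,0,0,-1,0,-0.003,0.063,0,0,0,-1,0,-0.003,0.067,0,0,0,-1,0,-0.003,0.071,0,0,0,-1,0,-0.003,0.074,0,0,0,-1],
)

```text
clock: 3.35
eef_pos: [552.0, 256.0, 175.9]
tcp_rot: [3.142, 0.0, -0.148]
contact_force: [-1.4, 0.5, 2.9]
opening: 0.0
grasp_force: 0.9
```

Call:
send_rows(
  targets=[0,0,0.002,0,0,0,-1,0,0,0.004,0,0,0,-1,0,0,0.006,0,0,0,-1,0,0,0.008,0,0,0,-1,0,0,0.01,0,0,0,-1,0,0,0.011,0,0,0,-1,0,0,0.012,0,0,0,-1,0,0,0.013,0,0,0,-1,0,0,0.013,0,0,0,-1],
)

```text
clock: 4.1
eef_pos: [552.0, 255.8, 163.1]
tcp_rot: [3.141, 0.0, -0.148]
contact_force: [-1.3, 0.9, 1.3]
opening: 0.003
grasp_force: 0.7
```

Call:
send_rows(
  targets=[0,0,0.001,0,0,0,-1,0,0,0.002,0,0,0,-1,0,0,0.0025,0,0,0,-1,0,0,0.0025,0,0,0,-1],
)

```text
clock: 4.43
eef_pos: [552.1, 255.9, 160.7]
tcp_rot: [3.142, 0.0, -0.148]
contact_force: [-1.0, 0.3, 2.8]
opening: 0.002
grasp_force: 0.8
```

Call:
send_rows(
  targets=[0,0,0.0005,0,0,0,-1,0,0,0.001,0,0,0,-1,0,0,0.001,0,0,0,-1],
)

```text
clock: 4.68
eef_pos: [552.2, 255.9, 159.9]
tcp_rot: [-3.142, -0.0, -0.148]
contact_force: [-1.9, -0.3, 3.1]
opening: 0.001
grasp_force: 1.7
```

Call:
send_rows(
  targets=[0,0,0.0005,0,0,0,-1,0,0,0.001,0,0,0,-1,0,0,0.001,0,0,0,-1],
)

```text
clock: 4.93
eef_pos: [552.2, 255.9, 159.0]
tcp_rot: [-3.141, -0.0, -0.148]
contact_force: [-2.8, -0.6, 4.7]
opening: -0.002
grasp_force: 2.7
```

Call:
send_rows(
  targets=[0,0,0.0005,0,0,0,-1,0,0,0.001,0,0,0,-1,0,0,0.001,0,0,0,-1],
)

```text
clock: 5.18
eef_pos: [552.2, 256.0, 158.1]
tcp_rot: [-3.141, -0.0, -0.148]
contact_force: [-3.1, -0.2, 7.6]
opening: -0.002
grasp_force: 3.7
```

Call:
send_rows(
  targets=[0,0,-0.01,0,0,0,-1,0,0,-0.035,0,0,0,-1,0,0,-0.065,0,0,0,-1,0,0,-0.092,0,0,0,-1,0.0185,0.1412,-0.092,0,0,0,-1,0.0185,0.1412,-0.092,0,0,0,-1,0.0185,0.1412,-0.092,0,0,0,-1,0.0185,0.1412,-0.092,0,0,0,-1,0.0185,0.1412,-0.092,0,0,0,-1,0.0185,0.1412,-0.092,0,0,0,-1,0.0185,0.1412,-0.092,0,0,0,-1,0.0185,0.1412,-0.092,0,0,0,-1],
)

```text
clock: 6.18
eef_pos: [549.7, 114.5, 249.9]
tcp_rot: [-3.141, -0.0, -0.147]
contact_force: [-1.1, -0.9, 0.4]
opening: -0.003
grasp_force: 0.0
```

```bash
python3 - <<'E'
from rig import r,cams
import cv2,numpy as np,pickle
o=[]
f=cams.grab_frame("scene")["color"][130:270,165:365]; f0=pickle.load(open("f.pkl","rb"))["scene"]["color"][130:270,165:365]
t=cams.grab_frame("top")["color"][140:220,120:360]
f=cv2.resize(f,(400,280),interpolation=cv2.INTER_CUBIC);f0=cv2.resize(f0,(400,280),interpolation=cv2.INTER_CUBIC)
t=cv2.resize(t,(800,267),interpolation=cv2.INTER_CUBIC)
cv2.imwrite("pics/p1.png",cv2.convertScaleAbs(np.vstack([np.hstack([f,f0]),t]),alpha=1.4))
s=r.sense();print(s["eef_pos"],s["contact_force"])
E
```

```text
[549.61586986 114.57774855 249.72787123] [ 0.63468637 -0.19014995 -0.21497955]
```

View pics/p1.png

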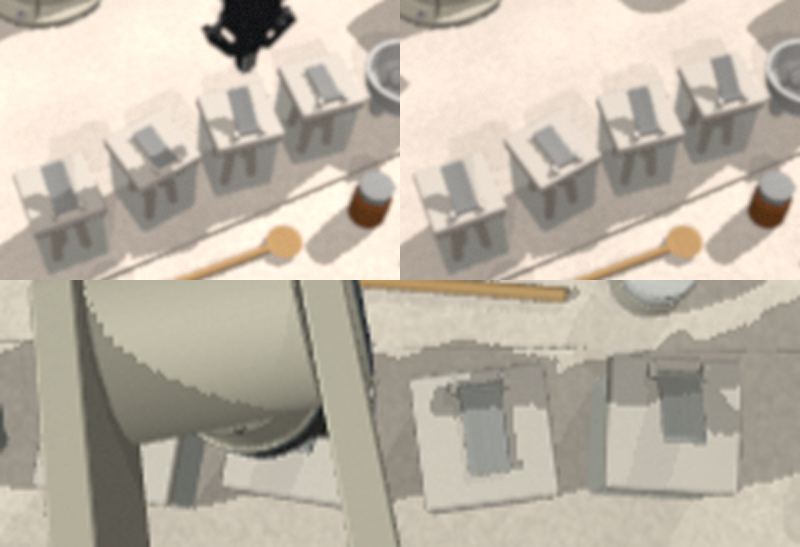

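In the scene crop, canister 1's lever (about 322,85) is now flat and the canister hasn't moved. Canister 2 next.

Call:
send_rows(
  targets=[0,0.001,0.02,0,0,0,-1,0,0.001,0.035,0,0,0,-1,0,0.001,0.039,0,0,0,-1,0,0.001,0.043,0,0,0,-1,0,0.001,0.047,0,0,0,-1,0,0.001,0.051,0,0,0,-1,0,0.001,0.055,0,0,0,-1,0,0.001,0.059,0,0,0,-1,0,0.001,0.063,0,0,0,-1,0,0.001,0.067,0,0,0,-1,0,0.001,0.071,0,0,0,-1,0,0.001,0.074,0,0,0,-1],
)

```text
clock: 7.28
eef_pos: [549.3, 112.5, 175.4]
tcp_rot: [-3.142, 0.0, -0.148]
contact_force: [-1.2, 0.5, 2.8]
opening: 0.003
grasp_force: 0.9
```

Call:
send_rows(
  targets=[0,0,0.002,0,0,0,-1,0,0,0.004,0,0,0,-1,0,0,0.006,0,0,0,-1,0,0,0.008,0,0,0,-1,0,0,0.01,0,0,0,-1,0,0,0.012,0,0,0,-1,0,0,0.013,0,0,0,-1,0,0,0.014,0,0,0,-1,0,0,0.015,0,0,0,-1,0,0,0.0155,0,0,0,-1,0,0,0.016,0,0,0,-1,0,0,0.016,0,0,0,-1],
)

```text
clock: 8.28
eef_pos: [549.4, 112.5, 159.8]
tcp_rot: [3.142, 0.0, -0.148]
contact_force: [-1.8, -0.6, 3.3]
opening: 0.0
grasp_force: 1.7
```

Call:
send_rows(
  targets=[0,0,0.0005,0,0,0,-1,0,0,0.001,0,0,0,-1,0,0,0.001,0,0,0,-1],
)

```text
clock: 8.53
eef_pos: [549.4, 112.5, 158.9]
tcp_rot: [-3.142, -0.0, -0.148]
contact_force: [-2.5, 0.2, 5.6]
opening: 0.003
grasp_force: 2.8
```

Call:
send_rows(
  targets=[0,0,0.0005,0,0,0,-1,0,0,0.001,0,0,0,-1,0,0,0.001,0,0,0,-1],
)

```text
clock: 8.78
eef_pos: [549.4, 112.6, 158.1]
tcp_rot: [-3.141, -0.0, -0.148]
contact_force: [-4.2, 0.3, 6.9]
opening: -0.001
grasp_force: 3.7
```

Call:
send_rows(
  targets=[0,0,-0.01,0,0,0,-1,0,0,-0.035,0,0,0,-1,0,0,-0.065,0,0,0,-1,0,0,-0.092,0,0,0,-1,0.045,0.2823,-0.092,0,0,-0.092,-1,0.045,0.2823,-0.092,0,0,-0.092,-1,0.045,0.2823,-0.092,0,0,-0.092,-1,0.045,0.2823,-0.092,0,0,-0.092,-1,0.045,0.2823,-0.092,0,0,-0.092,-1,0.045,0.2823,-0.092,0,0,-0.092,-1,0.045,0.2823,-0.092,0,0,-0.092,-1,0.045,0.2823,-0.092,0,0,-0.092,-1],
)

```text
clock: 9.78
eef_pos: [552.4, -179.4, 250.4]
tcp_rot: [3.139, -0.002, -0.06]
contact_force: [-1.0, 0.2, 0.2]
opening: -0.002
grasp_force: 0.0
```

Call:
send_rows(
  targets=[0,0,0,0,0,0,-1,0,0,0,0,0,0,-1,0,0,0,0,0,0,-1],
)

```text
clock: 10.03
eef_pos: [552.3, -172.4, 249.9]
tcp_rot: [-3.141, 0.0, -0.055]
contact_force: [0.3, 0.2, -1.1]
opening: -0.003
grasp_force: 0.0
```

Call:
send_rows(
  targets=[0,0.001,0.02,0,0,0,-1,0,0.001,0.035,0,0,0,-1,0,0.001,0.039,0,0,0,-1,0,0.001,0.043,0,0,0,-1,0,0.001,0.047,0,0,0,-1,0,0.001,0.051,0,0,0,-1,0,0.001,0.055,0,0,0,-1,0,0.001,0.059,0,0,0,-1,0,0.001,0.063,0,0,0,-1,0,0.001,0.067,0,0,0,-1,0,0.001,0.071,0,0,0,-1,0,0.001,0.074,0,0,0,-1],
)

```text
clock: 11.03
eef_pos: [552.0, -174.4, 175.3]
tcp_rot: [-3.142, 0.0, -0.056]
contact_force: [-0.1, -0.1, 1.4]
opening: 0.002
grasp_force: 0.9
```

Call:
send_rows(
  targets=[0,0,0.002,0,0,0,-1,0,0,0.004,0,0,0,-1,0,0,0.006,0,0,0,-1,0,0,0.008,0,0,0,-1,0,0,0.01,0,0,0,-1,0,0,0.012,0,0,0,-1,0,0,0.013,0,0,0,-1,0,0,0.014,0,0,0,-1,0,0,0.015,0,0,0,-1,0,0,0.0155,0,0,0,-1,0,0,0.016,0,0,0,-1,0,0,0.016,0,0,0,-1],
)

```text
clock: 12.03
eef_pos: [552.1, -174.3, 159.8]
tcp_rot: [-3.142, 0.0, -0.056]
contact_force: [-1.2, 0.5, 3.3]
opening: -0.002
grasp_force: 1.7
```

Call:
send_rows(
  targets=[0,0,0.0005,0,0,0,-1,0,0,0.001,0,0,0,-1,0,0,0.001,0,0,0,-1],
)

```text
clock: 12.28
eef_pos: [552.2, -174.4, 158.9]
tcp_rot: [3.142, -0.0, -0.056]
contact_force: [-2.8, -0.3, 5.4]
opening: -0.003
grasp_force: 2.8
```

Call:
send_rows(
  targets=[0,0,0.0005,0,0,0,-1,0,0,0.001,0,0,0,-1,0,0,0.001,0,0,0,-1],
)

```text
clock: 12.53
eef_pos: [552.2, -174.3, 158.1]
tcp_rot: [3.142, -0.0, -0.056]
contact_force: [-3.0, 0.7, 6.6]
opening: -0.002
grasp_force: 3.7
```

Call:
send_rows(
  targets=[0,0,-0.01,0,0,0,-1,0,0,-0.035,0,0,0,-1,0,0,-0.065,0,0,0,-1,0,0,-0.1,0,0,0,-1,-0.2,0.2,-0.1,0,0,0,-1,-0.2,0.2,-0.1,0,0,0,-1,-0.2,0.2,-0.1,0,0,0,-1,-0.2,0.2,-0.1,0,0,0,-1,-0.2,0.2,-0.1,0,0,0,-1,-0.2,0.2,-0.1,0,0,0,-1,-0.2,0.2,-0.1,0,0,0,-1,-0.2,0.2,-0.1,0,0,0,-1],
)

```text
clock: 13.53
eef_pos: [337.7, -366.0, 258.4]
tcp_rot: [3.14, 0.001, -0.06]
contact_force: [0.2, 1.0, 0.7]
opening: -0.0
grasp_force: 0.0
```

Call:
send_rows(
  targets=[0,0,0,0,0,0,-1,0,0,0,0,0,0,-1,0,0,0,0,0,0,-1],
)

```text
clock: 13.78
eef_pos: [342.1, -362.3, 257.9]
tcp_rot: [-3.142, -0.001, -0.055]
contact_force: [-0.2, -0.1, 0.6]
opening: 0.003
grasp_force: 0.0
```

```bash
python3 - <<'E'
from rig import r,cams
import cv2,numpy as np,pickle
f=cams.grab_frame("scene")["color"][130:270,165:365]; f0=pickle.load(open("f.pkl","rb"))["scene"]["color"][130:270,165:365]
t=cams.grab_frame("top")["color"][140:230,120:360]
f=cv2.resize(f,(400,280),interpolation=cv2.INTER_CUBIC);f0=cv2.resize(f0,(400,280),interpolation=cv2.INTER_CUBIC)
t=cv2.resize(t,(800,300),interpolation=cv2.INTER_CUBIC)
cv2.imwrite("pics/p2.png",cv2.convertScaleAbs(np.vstack([np.hstack([f,f0]),t]),alpha=1.4))
s=r.sense();print(s["eef_pos"],s["contact_force"],s["clock"])
E
```

```text
[ 342.21041927 -362.08799214  257.83120072] [-0.59606734 -0.23000291  0.41797271] 13.8833
```

View pics/p2.png

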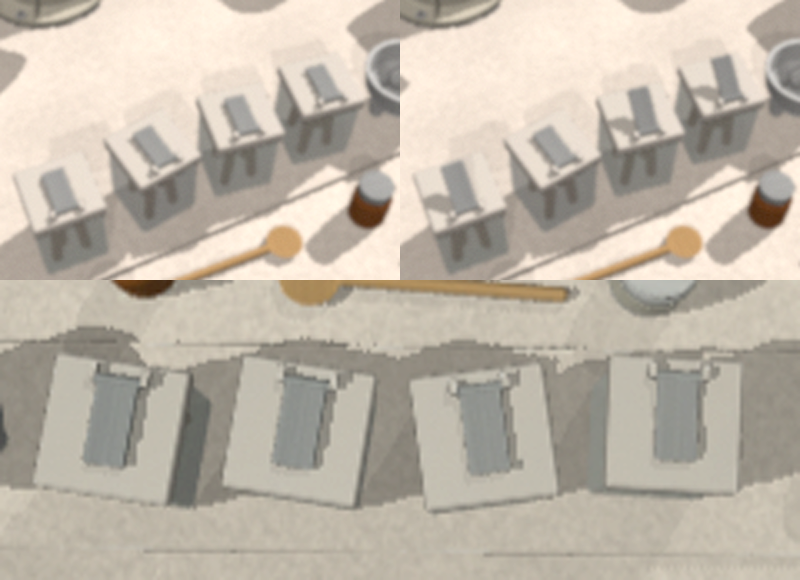

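All four levers now lie flat (top crop about 110,420; 300,420; 485,430; 680,415). The canisters haven't moved and the arm is clear, so I'll hand the job in.

```bash
python3 -c "
from rig import r
print(r.sign_off())"
```

```text
the job is handed in; nothing more can be done
None
```

The three open levers were pressed flat with under 8 N each, in order from the molcajete end; the closed canister was not touched, nothing moved, and the job was handed in at about 14 s with the arm clear.

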